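Refit the knob on the bench transformer's keyed shaft and turn it back to zero

ROBOT

A 6-joint arm with a two-finger parallel gripper is mounted at the origin on the work surface; the furniture and walls round the work are solid. World frame = base frame: x ahead of the robot, y to its left, z up, the work surface at z = 0. Lengths are in m, angles in rad, forces in N, time in s.
With the tool pointing down it reaches from about 0.3 to 0.875 m from the base axis. Payload 6.4 kg.
Tool frame: the origin (TCP) lies between the finger pads; the fingertips stand ctrl.tip_reach ahead of it and the grasp point (between the pads) lies 11 mm behind it (ctrl.tip_reach is the distance from the TCP to the fingertips, in m); z points along the fingers, x is the direction in which the jaws open and shut, and the axes are right-handed (so a half turn about z gives the same grasp; the last joint's range is limited). The gripper opens to 85 mm and grips with 20 to 120 N. Pads are 22 mm wide; open, the fingers measure 114 mm over their backs; the gripper's body (76 mm by 85 mm) begins 54 mm behind the grasp point. The pads swing forward as they close: fully open they stand 13 mm farther back than shut.
Start: joints at [0.994, 0.181, 1.607, -0, 1.354, -0.206], TCP at [0.208, 0.536, 0.239] pointing down, gripper open.
Joint ranges: [-2.99, 2.99], [-0.89, 2.07], [0.3, 2.58], [-1.14, 4.28], [0, 2.63], [-3.12, 3.12]. Speed limits (rad/s): [2.57, 2.57, 3.01, 3.14, 3.14, 3.14].

INTERFACE

Orientations are given as a unit quaternion [w, x, y, z].
In Python, from bench import telemetry, viewer, ticket, nets, ctrl gives the robot as it stands.
- The arm moves only by the tool step_arm, never from a script. Its argument "plan" is a list of rows, each a list of 2 entries, a list of its own where there are three numbers: the shift along the tool's x, y, z in m, then the turn, a rotation vector about the tool's x, y, z in degrees. A call has 1 to 5 rows; each row is the pose to reach, as a shift and turn from the pose commanded when the call began, along the tool's axes at that moment; what a row does not reach only later rows make up. A row lasts 1/10 s, in which the tool goes at most 50 mm and 8.59 degrees, less where a joint would pass 70% of its speed; a pose out of reach is approached as far as the arm can. A call with a gripper value outside its range is refused whole. "fingers" is the opening in per cent of the stroke, from 0 (shut) to 100 (fully open), set as the call begins (left out, the last holds). The fingers move at their own pace and stop on an object; the grip force is fixed at half the most. Time passes only in rows, so rows that repeat a pose let the fingers close. It gives the time, the measured TCP pose, the force and the opening at its end, in the units of the state.
- telemetry.get_obs(): the state, without advancing time (a new reading comes with each control period).
- viewer.camera(name): name is "side" or "top" or "wrist"; returns the picture (420x560x3 uint8, red, green, blue); there is no depth.
- viewer.get_calibration(name): a dict with "K" (3x3 intrinsics, pixels), "origin" and "orientation" of the camera in the world. Camera axes: x right, y up, looking along -z (the intrinsics and any distortion apply to the point x, -y, -z); pixel columns grow to the right and rows downward; lengths in m; the calibration is good to about 2 mm. A picture is of the moment at which its call begins: read the wrist's pose just before it. get_calibration takes no time and is no camera call; for the wrist camera it gives the pose at the moment of the call.
- ticket.hand_in(): hands the job in, once; it reports no verdict.
Trained networks look in the newest picture that a camera, given by its name, has taken for a name from the list of things; names that differ only in an ending like _2 or _b are one class to them, and where a whole thing is asked for, a point or a joint stands for the part that bears it (a point fixed in the world has none). Each returns a list of dicts, best first, with "score" (0 to 1); they miss things now and then, are a little off and sometimes report something else, mostly with a low value. They report only what shows in the picture. A call takes as long as a camera call.
- nets.boxes_of(thing, camera): "extent" ([left, top, right, bottom] in pixels, round what is visible of it).
The state is a dict: "time_s": time; "q": joint angles; "dq": joint speeds; "joint_efforts": joint torques, N m; "eef_pos": TCP position; "eef_rot": TCP orientation; "wrist_force": force on the tool from outside, world axes, zero at the start; "torque": the same for the moment, N m; "opening": opening from 0.0 (shut) to 1.0 (fully open).
Only numpy, scipy, OpenCV 4.12 (cv2) and the standard library are available. Lean on these libraries where they do the work, as an engineer would, in place of code of your own. Each camera call takes 0.05 s, during which the arm holds its last target.

TASK

The black knob has come off the grey variable transformer on the bench. Put it back: set it over the upright shaft, keep a light downward pressure on it and turn it slowly until the slot in its underside finds the shaft's drive key and it drops fully home. Then turn it anticlockwise until its red pointer stands on the red zero mark of the dial, and let go; never lean on the shaft or wrench the knob against its stop, and leave the other things on the bench as they are.

Things in the scene. Friction and masses are not known exactly. Their poses are not given: they have to be found in the camera images.
- transformer: grey sheet-metal bench transformer, fixed to the bench, 112 x 112 x 112 mm; metal dial plate on top, 102 mm across, face 114 mm above the bench, the upright knob shaft in its middle. Origin: centre of the underside, on the shaft's axis; -x is the front with meter and terminals, z up. The red zero mark lies at +150 degrees about z from +x (anticlockwise from above)
- shaft_tip (a point): point on the axis at the tip of the upright round steel shaft (12 mm, its last 4 mm tapered), 136 mm above the bench. At its foot a drive key sticks out to one side to 17 mm from the axis, 5 mm wide, its top 125 mm above the bench. The shaft turns with some friction (0.04 N m) and stays where left. The key starts pointing somewhere between 0.3 and 1.9 rad clockwise of the zero mark; where is not measured
- knob_home (a point): point on the shaft's axis 118 mm above the bench, where the centre of the knob's underside is when the knob is fully home (4 mm above the dial face)
- zero_mark (a point): point 25 mm from the shaft's axis towards the red zero mark, 118 mm above the bench: the pointer point is here when the knob is home and at zero. The dial runs clockwise from it, 5.2 rad. The shaft has a hard stop when its key points at the zero mark, so the knob meets it about 0.08 rad anticlockwise past zero, at the end of its play
- knob_center (a point): centre (18 mm up) of the loose knob: round black fluted knob, 50 mm diameter, 36 mm high, about 150 g, standing on the bench with its bore downward; aluminium disc and red pointer line on top, red line down one side. Its +x is the pointer direction, z up. It can be gripped across any diameter
- knob_foot (a point): centre of the knob's underside, the mouth of its round bore (13.4 mm, wider for the first 6 mm; 18 mm deep, where the knob sits on the shaft's tip). A key slot, 6.5 mm wide and 8 mm deep, runs from the bore towards the pointer side. Off the key, the underside rides on the key's top 125 mm above the bench, 7 mm too high; it drops when pointer and key agree within about 0.08 rad and has that play once home
- pointer (a point): point of the knob's underside edge below the red pointer, 25 mm from its axis along its +x
- ball_vise: white ball vise on a suction base, fixed, 200 mm tall, standing between the knob and the transformer; origin under it. Its arm with the jaws, 120 to 170 mm above the bench, runs along its own y axis over its middle, 60 mm wide: turn the gripper so that its long side lies along that axis when reaching for the knob beside it
- solder_spool: white spool of wire, 54 mm diameter, 42 mm high, loose bystander; origin under its centre
- tape_roll: roll of black tape, 55 mm diameter, 19 mm high, loose bystander; origin under its centre

How it is judged:
By the outcome, as a careful person would: the job done as asked, in the order asked, and still so for the second after the job is handed in, with the robot touching nothing.
It also fails if it takes over 54 s, if anything falls off the work surface, if the arm or the gripper's body presses on something with over 40 N, if the wrist force passes 120 N, or if a joint passes its speed limit or range.

## Working session

There is one attempt and no reset: what is moved stays moved. The work goes in short steps, Python scripts to look and compute and a tool call to move; the robot and the scene stay as the last step left them, time stands still between calls to the robot, and variables do not carry over. Pictures are saved under pics/ and viewed, and the job is handed in when it is done.

Besides the shell and the picture viewer there is one more tool, called after "Emit:" as name(argument=value, ...), one argument or row to a line, values as JSON. step_arm: Moves the arm, as the interface text tells. Its arguments: {"type":"object","properties":{"plan":{"type":"array"},"fingers":{"type":"number"}},"required":["plan"]}

```bash
ls; mkdir -p pics; cat > h.py <<'E'
import numpy as np,cv2
from scipy.spatial.transform import Rotation as R
from bench import telemetry, viewer, ticket, nets, ctrl
def cal(n):
    c=viewer.get_calibration(n); q=c["orientation"]
    q=np.array(q)
    M=R.from_quat([q[1],q[2],q[3],q[0]]).as_matrix() if q.size==4 else q
    return np.array(c["K"]),np.array(c["origin"]),M,c
def proj(c,p):
    K,o,M,_=c; v=M.T@(np.array(p)-o); v=np.array([v[0],-v[1],-v[2]]); u=K@v; return u[:2]/u[2]
def unproj(c,px,z):
    K,o,M,_=c; v=np.linalg.inv(K)@np.array([px[0],px[1],1.]); d=M@np.array([v[0],-v[1],-v[2]])
    return o+d*(z-o[2])/d[2]
def save(n,name,im=None):
    im=viewer.camera(n) if im is None else im
    cv2.imwrite('pics/'+name+'.png',im[:,:,::-1]); return im
def Rt(o=None):
    o=o or telemetry.get_obs(); q=o["eef_rot"]; return R.from_quat([q[1],q[2],q[3],q[0]])
E
python3 - <<'E'
from h import *
o=telemetry.get_obs(); print(o, ctrl.tip_reach)
for n in ["top","side","wrist"]:
    c=cal(n); print(n,c[3]); save(n,n+"0")
    for t in ["transformer","knob_center","ball_vise","solder_spool","tape_roll"]:
        print(t,[(np.round(b["extent"]),round(b["score"],2)) for b in nets.boxes_of(t,n)][:2])
print(telemetry.get_obs()["time_s"])
E
```

```text
pics
{'time_s': 0.0, 'q': array([ 9.93728519e-01,  1.81518721e-01,  1.60802143e+00, -1.50166238e-05,
        1.35382410e+00, -2.06285009e-01]), 'dq': array([-6.15194650e-04,  8.39790343e-04,  7.38993537e-04, -7.96747442e-05,
        6.61646482e-04,  2.80949859e-04]), 'joint_efforts': array([-1.20011424e-03, -4.44880235e+01, -3.51330078e+01, -3.84913037e-04,
        9.30354581e-03,  2.65831977e-05]), 'eef_pos': array([0.20802071, 0.53546033, 0.23839022]), 'eef_rot': array([ 3.46587189e-04,  8.25330556e-01,  5.64649174e-01, -8.15211921e-04]), 'wrist_force': array([-0.05676225,  0.16514623, -0.52247106]), 'torque': array([ 0.00510097, -0.00368635,  0.0094097 ]), 'opening': 1.000254473268899} 0.008
top {'K': array([[391.38547099,   0.        , 286.41797106],
       [  0.        , 391.38547099, 201.82645189],
       [  0.        ,   0.        ,   1.        ]]), 'origin': array([0.37498346, 0.20567919, 0.93488303]), 'orientation': array([-0.69612752, -0.03983889,  0.05919155,  0.71436384])}
transformer [(array([162., 124., 234., 198.]), 0.9)]
knob_center [(array([205., 256., 226., 275.]), 
[... 438 characters left out ...]
395131, 0.88916169])}
transformer [(array([236., 251., 309., 330.]), 0.78)]
knob_center [(array([356., 244., 381., 274.]), 0.7)]
ball_vise []
solder_spool [(array([281., 185., 290., 213.]), 0.51)]
tape_roll [(array([277., 162., 289., 177.]), 0.54)]
wrist {'K': array([[306.2359097 ,   0.        , 280.07311538],
       [  0.        , 306.2359097 , 209.34705086],
       [  0.        ,   0.        ,   1.        ]]), 'origin': array([0.14052434, 0.56211001, 0.37455918]), 'orientation': array([ 0.81734168, -0.11784157, -0.08030726,  0.55822637])}
transformer []
knob_center [(array([176., 310., 215., 354.]), 0.75)]
ball_vise []
solder_spool [(array([ 74., 408.,  86., 420.]), 0.71)]
tape_roll []
0.9
```

View pics/top0.png

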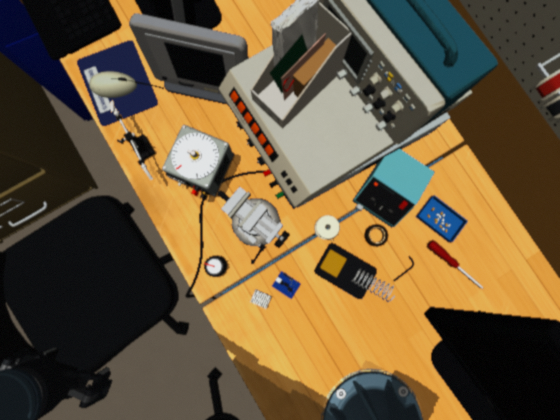

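View pics/side0.png

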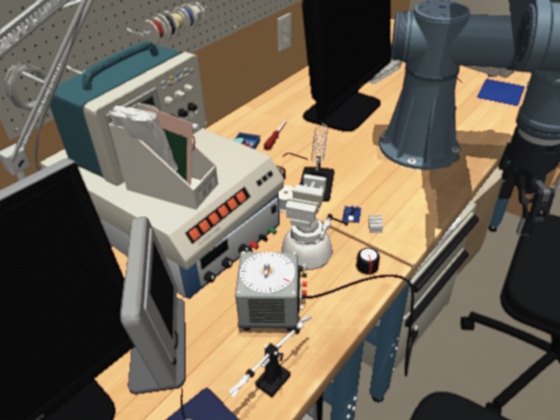

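View pics/wrist0.png

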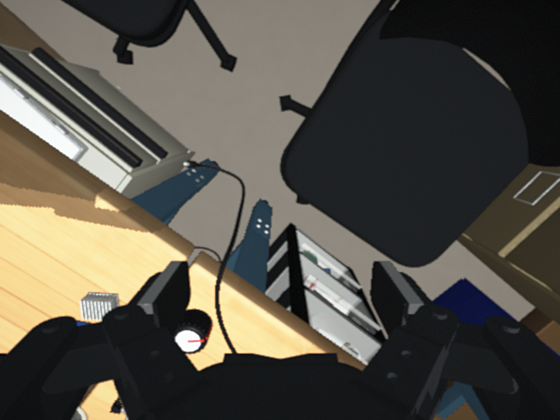

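```bash
python3 - <<'E'
import cv2
a=cv2.imread('pics/top0.png')[110:310,140:300]; b=cv2.imread('pics/side0.png')[190:350,220:400]
cv2.imwrite('pics/t0z.png',cv2.resize(a,None,fx=3,fy=3,interpolation=2)); cv2.imwrite('pics/s0z.png',cv2.resize(b,None,fx=3.5,fy=3.5,interpolation=2))
E
```

```text
(no output)
```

View pics/t0z.png

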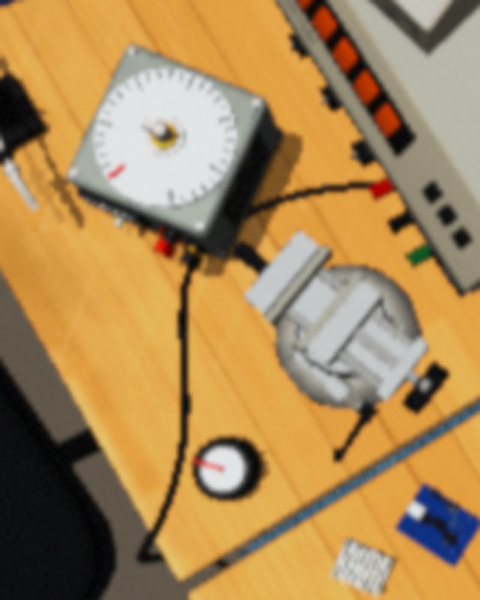

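View pics/s0z.png

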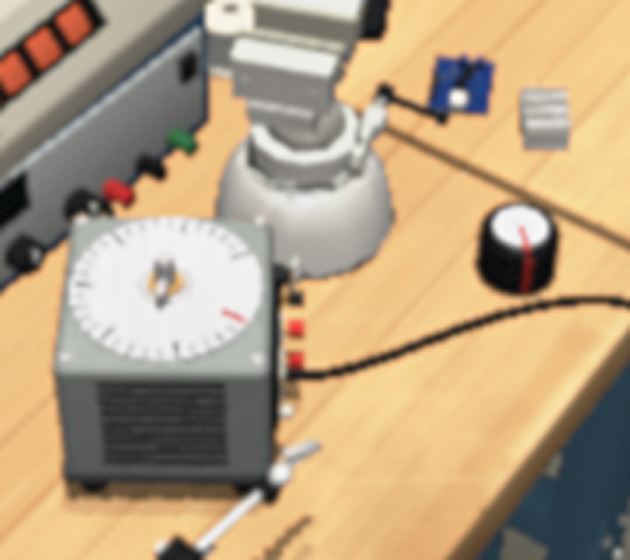

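```bash
python3 - <<'E'
from h import *
T=cal("top");S=cal("side")
print("proj axes: +x,+y dirs top", proj(T,[.4,.2,0])-proj(T,[.3,.2,0]), proj(T,[.3,.3,0])-proj(T,[.3,.2,0]))
for n,c in (("top",T),("side",S)):
    im=cv2.imread(f'pics/{n}0.png')
    hsv=cv2.cvtColor(im,cv2.COLOR_BGR2HSV)
    w=((hsv[:,:,1]<60)&(hsv[:,:,2]>170)).astype(np.uint8)
    k=[ (155,120,240,200),(203,254,229,278)] if n=="top" else [(232,245,312,305),(353,242,384,276)]
    for (l,t,r,b),z in zip(k,(.114,.036)):
        m=np.zeros_like(w); m[t:b,l:r]=w[t:b,l:r]
        cs,_=cv2.findContours(m,cv2.RETR_EXTERNAL,cv2.CHAIN_APPROX_NONE); cc=max(cs,key=cv2.contourArea)
        hull=cv2.convexHull(cc)
        P=np.array([unproj(c,p[0],z)[:2] for p in cc]); 
        e=cv2.minEnclosingCircle(P.astype(np.float32)); print(n,z,e, "hull mean",P.mean(0))
        rd=((hsv[:,:,1]>130)&((hsv[:,:,0]<8)|(hsv[:,:,0]>172))&(hsv[:,:,2]>110)); mm=np.zeros_like(rd); mm[t:b,l:r]=rd[t:b,l:r]
        ys,xs=np.nonzero(mm); print(list(zip(xs,ys)))
        if len(xs): 
            Q=np.array([unproj(c,(x,y),z)[:2] for x,y in zip(xs,ys)]);print("red mean",Q.mean(0),"dir from e",[np.degrees(np.arctan2(*(q-np.array(e[0]))[::-1])).round(0) for q in Q])
E
```

```text
proj axes: +x,+y dirs top [ -1.06122572 -43.01689095] [-42.89858312   1.30117509]
top 0.114 ((0.5853190422058105, 0.380837619304657), 0.06340828537940979) hull mean [0.58915076 0.3768167 ]
[(np.int64(193), np.int64(189)), (np.int64(194), np.int64(189)), (np.int64(193), np.int64(190)), (np.int64(194), np.int64(190)), (np.int64(195), np.int64(190)), (np.int64(192), np.int64(191)), (np.int64(193), np.int64(191)), (np.int64(194), np.int64(191)), (np.int64(195), np.int64(191)), (np.int64(192), np.int64(192)), (np.int64(193), np.int64(192)), (np.int64(194), np.int64(192)), (np.int64(195), np.int64(192)), (np.int64(192), np.int64(193)), (np.int64(193), np.int64(193)), (np.int64(194), np.int64(193)), (np.int64(195), np.int64(193)), (np.int64(194), np.int64(194)), (np.int64(195), np.int64(194))]
red mean [0.51711814 0.37697528] dir from e [np.float64(-178.0), np.float64(-176.0), np.float64(-178.0), np.float64(-176.0), np.float64(-174.0), np.float64(-180.0), np.float64(-178.0), np.float64(-176.0), np.float64(-174.0), np.float64(-180.0), np.float64(-178.0), np.float64(-176.0), np.float64(-175.0
[... 2890 characters left out ...]
, np.float64(123.0), np.float64(124.0), np.float64(119.0), np.float64(120.0), np.float64(121.0), np.float64(122.0), np.float64(118.0), np.float64(119.0), np.float64(120.0), np.float64(109.0), np.float64(110.0), np.float64(111.0), np.float64(112.0), np.float64(107.0), np.float64(108.0), np.float64(109.0), np.float64(110.0), np.float64(111.0), np.float64(106.0), np.float64(107.0), np.float64(108.0), np.float64(109.0), np.float64(110.0), np.float64(106.0), np.float64(107.0), np.float64(108.0)]
side 0.036 ((0.355991005897522, 0.3488367199897766), 0.016919780522584915) hull mean [0.35639028 0.34924928]
[(np.int64(370), np.int64(261))]
red mean [0.36264619 0.36718384] dir from e [np.float64(70.0)]
```

```bash
python3 - <<'E'
from h import *
T=cal("top")
zz=lambda x,y:(140+x/3,110+y/3)
for p in [(275,300),(300,235),(330,258),(310,350),(380,280),(408,390),(425,350),(248,290)]: print(p,unproj(T,zz(*p),.16)[:2].round(3))
print("base",[unproj(T,zz(*p),.0)[:2].round(3) for p in [(348,335)]])
print(unproj(T,zz(163,133),.136)[:2],unproj(T,zz(163,140),.116)[:2], unproj(T,zz(117,171),.114)[:2])
for c in [(134,47),(262,100),(206,229),(72,172)]: print("corner",unproj(T,zz(*c),.113)[:2])
a=cv2.imread('pics/top0.png')[130:180,170:222]; b=cv2.imread('pics/side0.png')[250:295,235:312]
cv2.imwrite('pics/t0zz.png',cv2.resize(a,None,fx=10,fy=10,interpolation=2)); cv2.imwrite('pics/s0zz.png',cv2.resize(b,None,fx=9,fy=9,interpolation=2))
E
```

```text
(275, 300) [0.47  0.292]
(300, 235) [0.514 0.275]
(330, 258) [0.498 0.255]
(310, 350) [0.437 0.269]
(380, 280) [0.482 0.222]
(408, 390) [0.409 0.206]
(425, 350) [0.435 0.194]
(248, 290) [0.477 0.31 ]
base [array([0.46 , 0.252])]
[0.59204073 0.37145967] [0.59235235 0.3755838 ] [0.5709526  0.40835825]
corner [0.6625684  0.39737775]
corner [0.62122362 0.3055446 ]
corner [0.52784219 0.34563476]
corner [0.5711534  0.44033779]
```

View pics/t0zz.png

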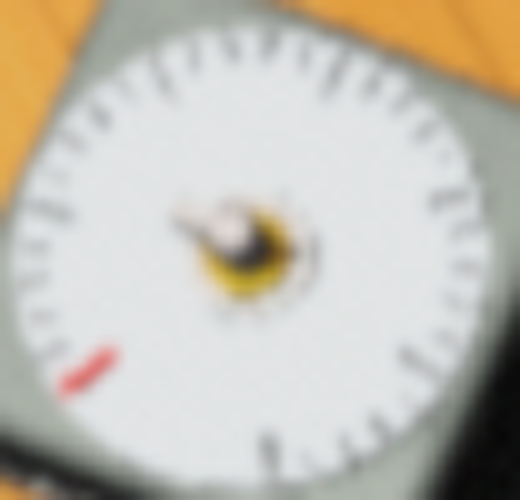

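View pics/s0zz.png

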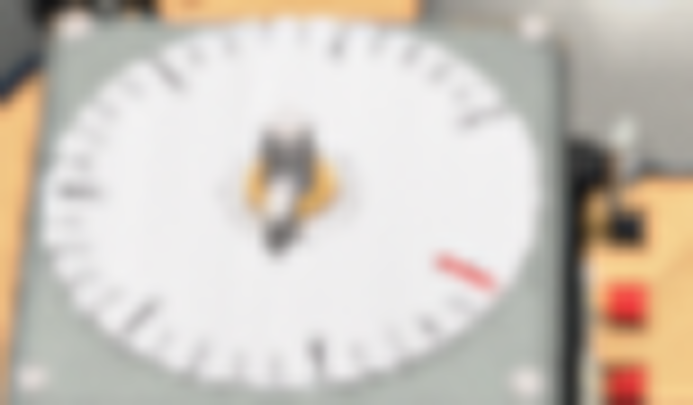

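Emit:
step_arm(
  plan=[
    [[-0.024,0.042,0.01],[0,0,4]],
    [[-0.048,0.084,0.025],[0,0,8]],
    [[-0.072,0.125,0.045],[0,0,12]],
    [[-0.096,0.166,0.07],[0,0,16]],
    [[-0.12,0.207,0.09],[0,0,18]],
  ],
  fingers=100,
)

```text
time_s: 1.4
eef_pos: [0.3542, 0.353, 0.1515]
eef_rot: [-0.0, 0.904, 0.428, 0.0]
wrist_force: [1.3, -0.0, -0.8]
opening: 0.999
```

Emit:
step_arm(
  plan=[
    [[0,0,0],[0,0,0]],
    [[0,0,0],[0,0,0]],
  ],
)

```text
time_s: 1.6
eef_pos: [0.354, 0.3536, 0.152]
eef_rot: [-0.0, 0.904, 0.427, -0.0]
wrist_force: [0.8, 0.0, 0.2]
opening: 1.003
```

```bash
python3 - <<'E'
from h import *
o=telemetry.get_obs(); c=cal("wrist"); save("wrist","w1"); print(o["time_s"],o["eef_pos"],Rt(o).as_matrix().round(3), o["q"])
print(nets.boxes_of("knob_center","wrist")[:2]); 
for z in (0,.036): print(proj(c,[.358,.348,z]))
E
```

```text
1.6 [0.35404824 0.35363987 0.15197195] [[ 0.635  0.773 -0.001]
 [ 0.773 -0.635 -0.   ]
 [-0.001 -0.001 -1.   ]] [ 5.46932861e-01  1.15115212e-01  1.87101191e+00  4.29837468e-04
  1.15634615e+00 -3.36366104e-01]
[{'extent': [251.5, 178.6, 306.2, 242.7], 'score': 0.83}]
[279.00830478 204.20993213]
[278.82503021 215.33016841]
```

View pics/w1.png

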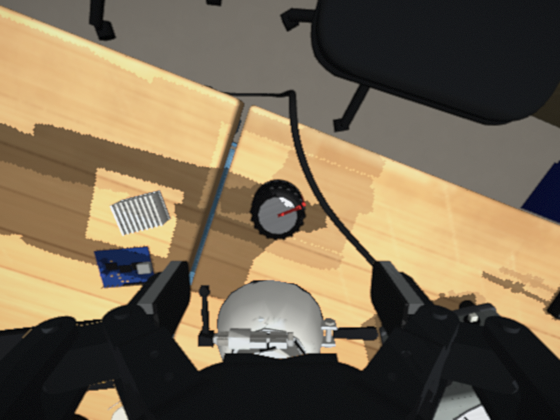

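```bash
python3 - <<'E'
from h import *
c=cal("wrist"); im=cv2.imread('pics/w1.png'); cv2.imwrite('pics/w1z.png',cv2.resize(im[170:250,235:325],None,fx=7,fy=7,interpolation=2))
g=im.astype(int); 
m=np.zeros(im.shape[:2],np.uint8); s=im[175:248,245:312].astype(int)
red=(s[:,:,2]>s[:,:,1]+60)&(s[:,:,2]>110)&(s[:,:,1]<70); 
gray=(s.max(2)-s.min(2)<30)&(s.mean(2)>85)
cc,l,st,ce=cv2.connectedComponentsWithStats(gray.astype(np.uint8)); i=1+np.argmax(st[1:,4]); print(st[i],ce[i]+[245,175])
ys,xs=np.nonzero((l==i)); (cx,cy),r=cv2.minEnclosingCircle(np.c_[xs,ys].astype(np.float32)); print(cx+245,cy+175,r)
C=unproj(c,(cx+245,cy+175),.036); print(C)
ys,xs=np.nonzero(red); print(len(xs)); Q=np.array([unproj(c,(x+245,y+175),.036)[:2] for x,y in zip(xs,ys)])
d=Q-Q.mean(0);u,_,v=np.linalg.svd(d); print(np.degrees(np.arctan2(v[0][1],v[0][0])),Q.mean(0), np.degrees(np.arctan2(*(Q.mean(0)-C[:2])[::-1])))
print(Rt().as_matrix()[:,:2].T[:, :2]@(C[:2]-telemetry.get_obs()["eef_pos"][:2]))
E
```

```text
[  14   22   38   37 1016] [276.9507874 215.0265748]
277.40697860717773 214.66279220581055 18.890243530273438
[0.35674552 0.34905454 0.036     ]
41
-103.63881595696964 [0.36143381 0.36420318] 72.80343481325053
[-0.00280612  0.00640633]
```

View pics/w1z.png

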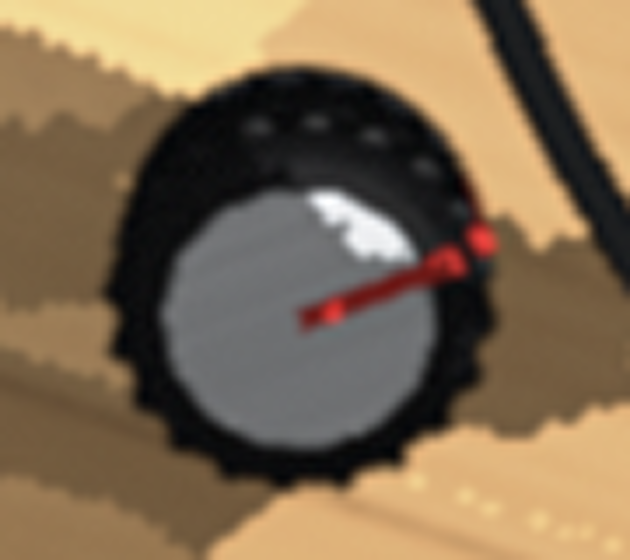

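Emit:
step_arm(
  plan=[
    [[-0.003,0.0065,0.03],[0,0,0]],
    [[-0.003,0.0065,0.065],[0,0,0]],
    [[-0.003,0.0065,0.1],[0,0,0]],
    [[-0.003,0.0065,0.128],[0,0,0]],
    [[-0.003,0.0065,0.14],[0,0,0]],
  ],
)

```text
time_s: 2.2
eef_pos: [0.3546, 0.3486, 0.0104]
eef_rot: [0.0, 0.903, 0.43, -0.001]
wrist_force: [-0.6, 0.9, 0.1]
opening: 0.999
```

Emit:
step_arm(
  plan=[
    [[0,0,0],[0,0,0]],
    [[0,0,0],[0,0,0]],
  ],
)

```text
time_s: 2.4
eef_pos: [0.3572, 0.3491, 0.0134]
eef_rot: [-0.0, 0.903, 0.429, 0.001]
wrist_force: [0.0, 1.2, 0.1]
opening: 0.998
```

```bash
python3 - <<'E'
from h import *
o=telemetry.get_obs(); print(o["time_s"],o["eef_pos"],o["wrist_force"]); save("wrist","w2")
E
```

```text
2.4 [0.35722735 0.34913949 0.01342401] [0.04835007 1.16180976 0.11881227]
```

View pics/w2.png

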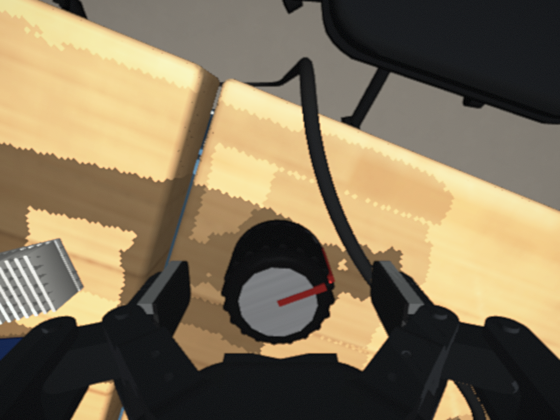

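Emit:
step_arm(
  plan=[
    [[0,0,0],[0,0,0]],
    [[0,0,0],[0,0,0]],
    [[0,0,0],[0,0,0]],
    [[0,0,0],[0,0,0]],
    [[0,0,0],[0,0,0]],
  ],
  fingers=0,
)

```text
time_s: 2.95
eef_pos: [0.3574, 0.3484, 0.0135]
eef_rot: [-0.0, 0.904, 0.429, 0.001]
wrist_force: [-2.3, -0.8, 8.0]
opening: 0.567
```

Emit:
step_arm(
  plan=[
    [[0,0,0],[0,0,0]],
    [[0,0,0],[0,0,0]],
    [[0,0,0],[0,0,0]],
  ],
)

```text
time_s: 3.25
eef_pos: [0.3574, 0.3484, 0.0135]
eef_rot: [-0.0, 0.904, 0.429, 0.001]
wrist_force: [-1.7, -1.4, 8.1]
opening: 0.565
```

```bash
python3 - <<'E'
from h import *
o=telemetry.get_obs(); print(o["time_s"],o["eef_pos"],o["wrist_force"],o["opening"]); save("wrist","w3")
E
```

```text
3.25 [0.35743949 0.34837408 0.01351677] [-1.72688832 -1.37266971  8.05259766] 0.5646931067329323
```

View pics/w3.png

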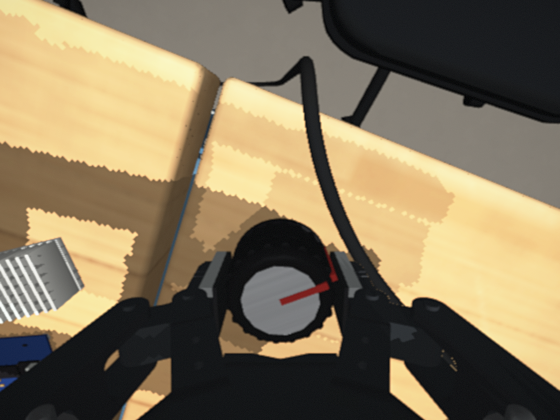

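Emit:
step_arm(
  plan=[
    [[0,0,-0.01],[0,0,0]],
    [[0,0,-0.06],[0,0,0]],
    [[0,0,-0.11],[0,0,0]],
    [[0,0,-0.16],[0,0,0]],
    [[0,0,-0.21],[0,0,0]],
  ],
)

```text
time_s: 3.8
eef_pos: [0.3561, 0.3476, 0.2247]
eef_rot: [-0.0, 0.904, 0.429, 0.0]
wrist_force: [1.0, 1.1, -2.3]
opening: 0.568
```

```bash
cat > dial.py <<'E'
from h import *
from scipy.optimize import least_squares
def dial(n,c,thr,box):
    im=cv2.imread(f'pics/{n}0.png'); l,t,r,b=box
    s=im[t:b,l:r].astype(int); w=((s.min(2)>thr)).astype(np.uint8)
    w=cv2.morphologyEx(w,cv2.MORPH_OPEN,np.ones((3,3),np.uint8))
    k,lab,st,ce=cv2.connectedComponentsWithStats(w); i=1+np.argmax(st[1:,4])
    cs,_=cv2.findContours((lab==i).astype(np.uint8),cv2.RETR_EXTERNAL,cv2.CHAIN_APPROX_NONE)
    h=max(cs,key=cv2.contourArea)[:,0]
    P=np.array([unproj(c,p+np.array([l,t]),.114)[:2] for p in h])
    f=lambda v:np.hypot(*(P-v[:2]).T)-v[2]
    s=least_squares(f,[.593,.375,.05],loss='soft_l1',f_scale=.001)
    return s.x,np.std(f(s.x)),st[i],len(P)
if __name__=="__main__":
    o=telemetry.get_obs(); print(o["time_s"],o["eef_pos"],o["opening"],o["wrist_force"])
    for n,box in(("top",(158,120,240,202)),("side",(230,245,312,305))):
        c=cal(n)
        for thr in (175,190,200,210): print(n,thr,dial(n,c,thr,box))
E
python3 dial.py
```

```text
3.8 [0.35613098 0.34755331 0.22467521] 0.5680011319697277 [ 1.03173002  1.14728475 -2.34753277]
top 175 (array([0.59644495, 0.37576731, 0.04987484]), np.float64(0.002847506867308274), array([  13,   12,   48,   47, 1664], dtype=int32), 151)
top 190 (array([0.59541295, 0.37606222, 0.04768982]), np.float64(0.003452152017334391), array([  13,   14,   48,   45, 1499], dtype=int32), 166)
top 200 (array([0.59442895, 0.37609531, 0.04542165]), np.float64(0.003532276540075451), array([  14,   15,   46,   43, 1347], dtype=int32), 177)
top 210 (array([0.5951954 , 0.37556597, 0.04268966]), np.float64(0.0033385390619796607), array([  17,   16,   40,   42, 1163], dtype=int32), 150)
side 175 (array([0.59448528, 0.38086407, 0.05477345]), np.float64(0.00560732046673453), array([   7,    7,   59,   43, 2061], dtype=int32), 180)
side 190 (array([0.59262002, 0.37692913, 0.0500469 ]), np.float64(0.0032871217958287996), array([  10,    7,   55,   41, 1680], dtype=int32), 165)
side 200 (array([0.59249249, 0.37687895, 0.04932507]), np.float64(0.003389866832441492), array([  10,    7,   55,   41, 1613], dtype=int32), 172)
side 210 (array([0.59230839, 0.3769494 , 0.04790639]), np.float64(0.003676047449418491), array([  10,    7,   55,   41, 1509], dtype=int32), 188)
```

```bash
python3 - <<'E'
from h import *
T=cal("top");S=cal("side"); c0=np.array([.593,.3765])
bt=np.array([.0027,-.0008]);bs=np.array([-.001,.0005])
def kp(C,b,a,r,z): a=np.radians(a); return proj(C,[c0[0]+b[0]+r*np.cos(a),c0[1]+b[1]+r*np.sin(a),z])
for n,C,b,(ox,oy),f in (("t",T,bt,(170,130),10),("s",S,bs,(235,250),9)):
    im=cv2.imread(f'pics/{n}0zz.png')
    P=lambda a,r,z:tuple(int(v) for v in ((kp(C,b,a,r,z)-[ox,oy]+.5)*f).round())
    for a in range(0,360,10):
        cv2.circle(im,P(a,.051,.114),2,(255,0,0),-1); cv2.circle(im,P(a,.006,.132),1,(0,255,0),-1)
    for a in (30,50,70,90): cv2.circle(im,P(a,.017,.125),3,(0,0,255) if a!=50 else (255,0,255),-1)
    for a in (124,126,128): cv2.circle(im,P(a,.04,.114),2,(0,0,0),-1)
    cv2.imwrite(f'pics/{n}ov.png',im)
E
```

```text
(no output)
```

View pics/tov.png

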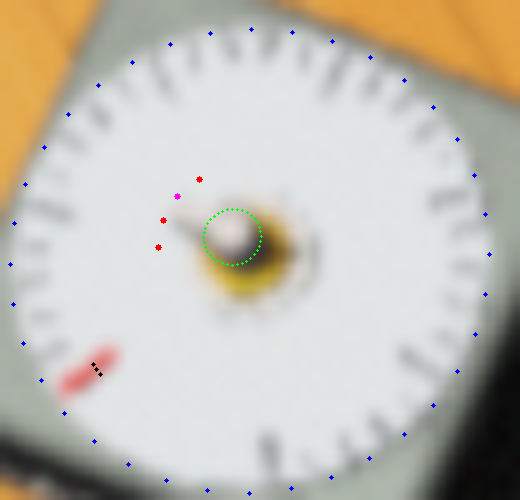

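View pics/sov.png

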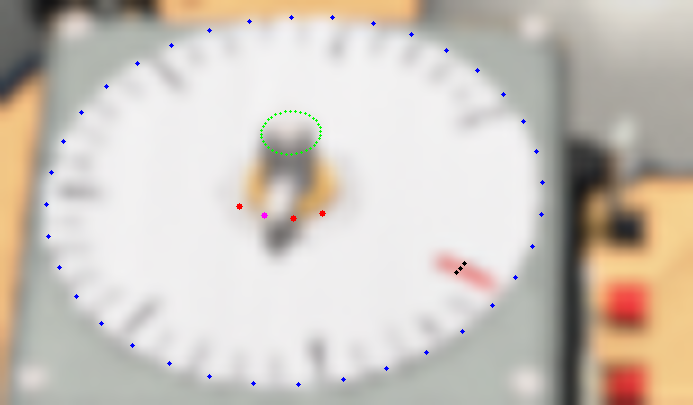

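Emit:
step_arm(
  plan=[
    [[0.025,0.024,-0.018],[0,0,0]],
    [[0.06,0.059,-0.018],[0,0,0]],
    [[0.095,0.093,-0.018],[0,0,0]],
    [[0.13,0.127,-0.018],[0,0,0]],
    [[0.158,0.152,-0.018],[0,0,0]],
  ],
)

```text
time_s: 4.3
eef_pos: [0.5767, 0.3736, 0.2404]
eef_rot: [0.0, 0.904, 0.428, 0.0]
wrist_force: [-0.3, 0.5, -1.8]
opening: 0.57
```

Emit:
step_arm(
  plan=[
    [[0.013,0.013,0],[0,0,0]],
    [[0.013,0.013,0],[0,0,0]],
    [[0.013,0.013,0],[0,0,0]],
  ],
)

```text
time_s: 4.6
eef_pos: [0.5921, 0.3757, 0.2397]
eef_rot: [-0.0, 0.904, 0.428, -0.001]
wrist_force: [0.0, -0.5, -2.6]
opening: 0.565
```

```bash
python3 - <<'E'
from h import *
o=telemetry.get_obs(); print(o["time_s"],o["eef_pos"],o["wrist_force"],o["opening"],Rt(o).as_matrix().round(3),o["q"]); save("wrist","w4");save("top","t4");save("side","s4")
a=cv2.imread('pics/top4.png') if 0 else cv2.imread('pics/t4.png')
E
```

```text
4.6 [0.59210101 0.37565967 0.23971703] [ 0.03424299 -0.46928534 -2.60823739] 0.5649419606676735 [[ 0.633  0.774 -0.002]
 [ 0.774 -0.633 -0.   ]
 [-0.001 -0.001 -1.   ]] [ 3.96484292e-01  4.58646986e-01  1.25061836e+00  1.99339568e-04
  1.43406725e+00 -4.88936471e-01]
```

View pics/w4.png

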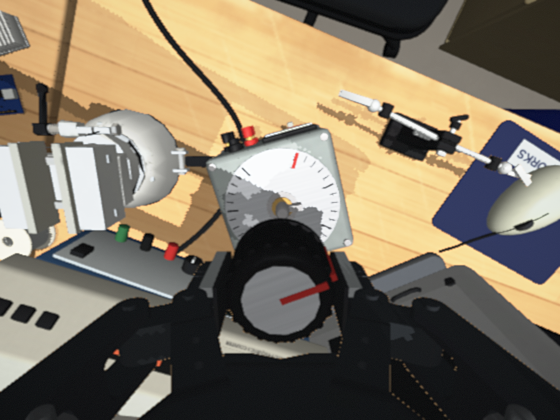

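View pics/s4.png

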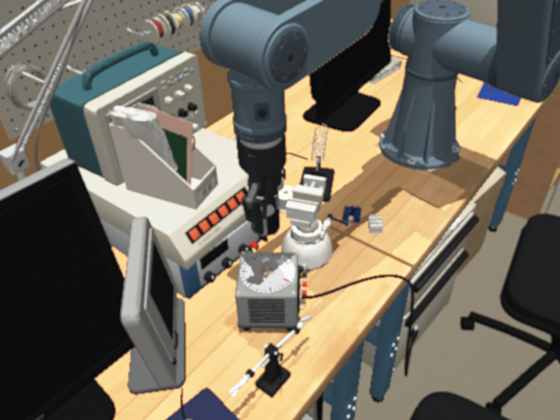

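```bash
python3 - <<'E'
from h import *
W=cal("wrist"); c0=np.array([.593,.3765]); o=telemetry.get_obs(); tc=o["eef_pos"]
im=cv2.imread('pics/w4.png')
def crop(l,t,r,b,f,name,pts):
    a=cv2.resize(im[t:b,l:r],None,fx=f,fy=f,interpolation=2)
    for p,col in pts: 
        q=((p-[l,t]+.5)*f).round().astype(int); cv2.circle(a,tuple(int(v) for v in q),2,col,-1)
    cv2.imwrite(name,a)
pc=lambda c,a,r,z: proj(W,[c[0]+r*np.cos(np.radians(a)),c[1]+r*np.sin(np.radians(a)),z])
pts=[(pc(c0,a,.051,.114),(255,0,0)) for a in range(0,360,10)]+[(pc(c0,a,.006,.132),(0,255,0)) for a in range(0,360,20)]+[(pc(c0,a,.004,.136),(0,255,255)) for a in range(0,360,20)]
pts+=[(pc(c0,a,.017,.125),(0,0,255)) for a in (50,60,70)]+[(pc(c0,a,.04,.114),(0,0,0)) for a in (122,126,130)]
crop(195,120,360,260,4,'pics/w4a.png',pts)
zt=tc[2]-.0135+.036
pts=[(pc(tc,a,.025,zt),(0,255,0)) for a in range(0,360,15)]+[(pc(tc,a,.022,zt),(255,0,255)) for a in (70,75,80)]
crop(215,210,355,350,4,'pics/w4b.png',pts)
E
```

```text
(no output)
```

View pics/w4a.png

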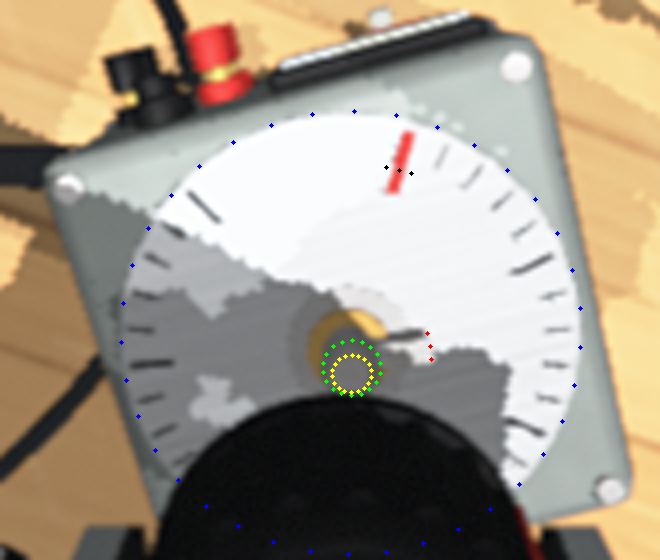

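View pics/w4b.png

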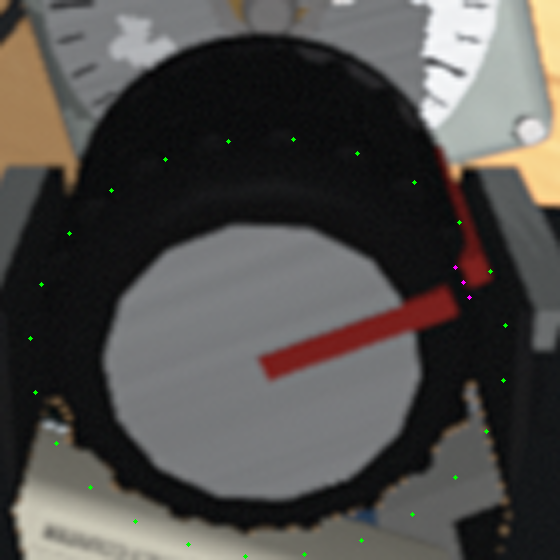

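```bash
python3 - <<'E'
from h import *
from scipy.optimize import least_squares
W=cal("wrist"); o=telemetry.get_obs(); tc=o["eef_pos"]; M=Rt(o).as_matrix()
im=cv2.imread('pics/w4.png').astype(int)
# disc
l,t=235,255; s=im[t:345,l:325]
g=((s.max(2)-s.min(2)<25)&(s.mean(2)>75)).astype(np.uint8)
k,lab,st,ce=cv2.connectedComponentsWithStats(g); i=1+np.argmax(st[1:,4]); print(st[i])
cs,_=cv2.findContours((lab==i).astype(np.uint8),cv2.RETR_EXTERNAL,cv2.CHAIN_APPROX_NONE); h=cv2.convexHull(max(cs,key=cv2.contourArea))[:,0]
m=np.zeros(g.shape,np.uint8); cv2.fillConvexPoly(m,h,1); cs,_=cv2.findContours(m,cv2.RETR_EXTERNAL,cv2.CHAIN_APPROX_NONE); h=cs[0][:,0]
for dz in (-.002,0,.002):
    zt=tc[2]-.0135+.036+dz
    P=np.array([unproj(W,p+[l,t],zt)[:2] for p in h])
    f=lambda v:np.hypot(*(P-v[:2]).T)-v[2]
    r=least_squares(f,[*tc[:2],.018],loss='soft_l1',f_scale=.0005); print(dz,r.x,np.std(f(r.x)),"rel tcp in tool", M[:2,:2].T@(r.x[:2]-tc[:2]))
# dial: radial edge search around predicted ring
gray=cv2.GaussianBlur(cv2.imread('pics/w4.png'),(3,3),0).astype(float)
c0=np.array([.593,.3765]); pts=[]
for a in np.radians(np.arange(0,360,2)):
    rr=np.arange(.046,.056,.00025); px=np.array([proj(W,[c0[0]+x*np.cos(a),c0[1]+x*np.sin(a),.114]) for x in rr])
    if px[:,1].max()>225: continue
    v=cv2.remap(gray.astype(np.float32),px[:,0].astype(np.float32).reshape(1,-1),px[:,1].astype(np.float32).reshape(1,-1),1)[0].mean(1)
    d=v[4:]-v[:-4]; j=np.argmin(d)
    if d[j]<-15: pts.append(c0+rr[j+2]*np.array([np.cos(a),np.sin(a)]))
P=np.array(pts); f=lambda v:np.hypot(*(P-v[:2]).T)-v[2]
r=least_squares(f,[*c0,.051],loss='soft_l1',f_scale=.0004); print("dial",r.x,len(P),np.median(abs(f(r.x))))
f=lambda v:np.hypot(*(P-v[:2]).T)-.051
r=least_squares(f,[*c0],loss='soft_l1',f_scale=.0004); print("dial51",r.x,np.median(abs(f(r.x))))
E
```

```text
[   6   11   79   69 3930]
-0.002 [0.59286976 0.3742908  0.01667739] 0.00016086145593482144 rel tcp in tool [-0.0006024   0.00226831]
0 [0.59186209 0.37511711 0.01638683] 0.00015805919606191554 rel tcp in tool [-0.00059904  0.00096517]
0.002 [0.59085442 0.37594343 0.01609628] 0.00015525694354207077 rel tcp in tool [-0.00059568 -0.00033797]
dial [0.59319636 0.37602267 0.05115883] 100 0.0002607373331136968
dial51 [0.59305973 0.37618805] 0.0002906324075131507
```

Emit:
step_arm(
  plan=[
    [[0.0014,0.0003,0.02],[0,0,0]],
    [[0.0014,0.0003,0.04],[0,0,0]],
    [[0.0014,0.0003,0.06],[0,0,0]],
    [[0.0014,0.0003,0.074],[0,0,0]],
    [[0.0014,0.0003,0.078],[0,0,0]],
  ],
)

```text
time_s: 5.25
eef_pos: [0.5922, 0.3767, 0.1604]
eef_rot: [-0.0, 0.903, 0.429, -0.002]
wrist_force: [0.1, -0.3, -2.5]
opening: 0.574
```

Emit:
step_arm(
  plan=[
    [[0,0,0],[0,0,0]],
    [[0,0,0],[0,0,0]],
    [[0,0,0],[0,0,0]],
  ],
)

```text
time_s: 5.55
eef_pos: [0.5945, 0.3773, 0.1638]
eef_rot: [0.0, 0.903, 0.429, 0.001]
wrist_force: [-0.5, -1.1, -1.9]
opening: 0.57
```

```bash
python3 - <<'E'
from h import *
o=telemetry.get_obs(); W=cal("wrist"); tc=o["eef_pos"];print(o["time_s"],tc,o["wrist_force"],o["torque"],o["opening"]); save("wrist","w5");save("side","s5")
a=cv2.imread('pics/s5.png')[170:310,210:330]; cv2.imwrite('pics/s5z.png',cv2.resize(a,None,fx=4,fy=4,interpolation=2))
im=cv2.imread('pics/w5.png').astype(int)
l,t=270,270; s=im[t:320,l:332]; red=(s[:,:,2]>s[:,:,1]+50)&(s[:,:,2]>s[:,:,0]+50)
k,lab,st,ce=cv2.connectedComponentsWithStats(red.astype(np.uint8)); print(st[1:])
i=1+np.argmax(st[1:,4]); ys,xs=np.nonzero(lab==i); Q=np.array([unproj(W,(x+l,y+t),tc[2]+.0225)[:2] for x,y in zip(xs,ys)])
sel=np.hypot(*(Q-tc[:2]).T)<.020; Q=Q[sel]
u,_,v=np.linalg.svd(Q-Q.mean(0)); print(len(Q),np.degrees(np.arctan2(v[0][1],v[0][0])))
cv2.imwrite('pics/w5z.png',cv2.resize(cv2.imread('pics/w5.png')[120:340,190:370],None,fx=2.7,fy=2.7,interpolation=2))
E
```

```text
5.55 [0.59449571 0.37727014 0.16377381] [-0.45495095 -1.13118288 -1.88836139] [-4.76260152e-05  3.97125522e-02 -1.83803262e-02] 0.569768815830486
[[ 60   3   2   6   9]
 [ 10  12  49  23 322]
 [ 60  46   2   2   2]
 [ 56  48   2   2   2]]
317 -106.88948059023433
```

View pics/w5z.png

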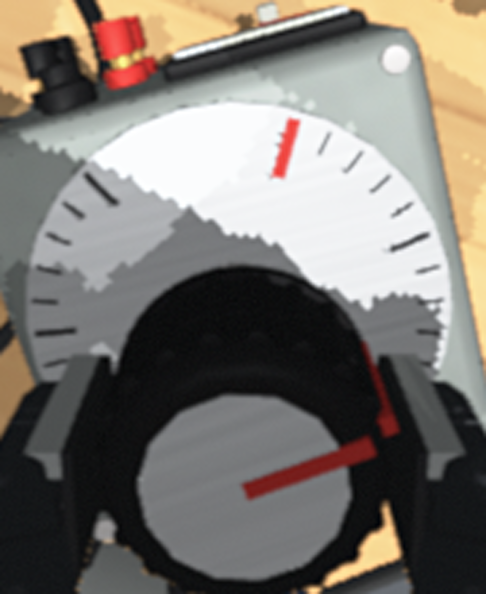

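View pics/s5z.png

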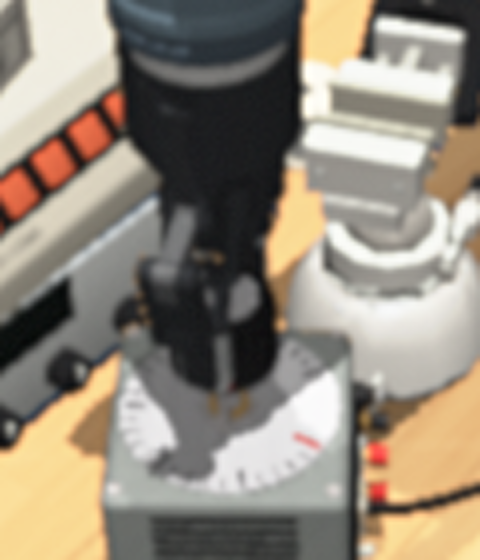

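Emit:
step_arm(
  plan=[
    [[0,0,0],[0,0,0]],
    [[0,0,0],[0,0,0]],
    [[0,0,0],[0,0,0]],
  ],
)

```text
time_s: 5.95
eef_pos: [0.5938, 0.3769, 0.1623]
eef_rot: [0.0, 0.904, 0.429, 0.0]
wrist_force: [-0.0, -0.4, -1.2]
opening: 0.568
```

```bash
python3 - <<'E'
from h import *
W=cal("wrist")
for i in range(3):
    o=telemetry.get_obs();print(o["time_s"],o["eef_pos"],o["wrist_force"]); save("wrist","w6")
tc=o["eef_pos"]; M=Rt(o).as_matrix()
from scipy.optimize import least_squares
im=cv2.imread('pics/w6.png').astype(int)
l,t=235,255; s=im[t:345,l:325]
g=((s.max(2)-s.min(2)<25)&(s.mean(2)>75)).astype(np.uint8)
k,lab,st,ce=cv2.connectedComponentsWithStats(g); i=1+np.argmax(st[1:,4]); print(st[i])
cs,_=cv2.findContours((lab==i).astype(np.uint8),cv2.RETR_EXTERNAL,cv2.CHAIN_APPROX_NONE); h=cv2.convexHull(max(cs,key=cv2.contourArea))[:,0]
m=np.zeros(g.shape,np.uint8); cv2.fillConvexPoly(m,h,1); cs,_=cv2.findContours(m,cv2.RETR_EXTERNAL,cv2.CHAIN_APPROX_NONE); h=cs[0][:,0]
zt=tc[2]-.0135+.036
P=np.array([unproj(W,p+[l,t],zt)[:2] for p in h])
f=lambda v:np.hypot(*(P-v[:2]).T)-v[2]
r=least_squares(f,[*tc[:2],.018],loss='soft_l1',f_scale=.0005); print(r.x,np.std(f(r.x)),"rel tcp in tool", M[:2,:2].T@(r.x[:2]-tc[:2]))
kn=r.x[:2]
gray=cv2.GaussianBlur(cv2.imread('pics/w6.png'),(3,3),0).astype(float)
c0=np.array([.593,.3765]); pts=[]
for a in np.radians(np.arange(0,360,2)):
    rr=np.arange(.046,.056,.00025); px=np.array([proj(W,[c0[0]+x*np.cos(a),c0[1]+x*np.sin(a),.114]) for x in rr])
    if px[:,1].max()>235: continue
    v=cv2.remap(gray.astype(np.float32),px[:,0].astype(np.float32).reshape(1,-1),px[:,1].astype(np.float32).reshape(1,-1),1)[0].mean(1)
    d=v[4:]-v[:-4]; j=np.argmin(d)
    if d[j]<-15: pts.append(c0+rr[j+2]*np.array([np.cos(a),np.sin(a)]))
P=np.array(pts)
f=lambda v:np.hypot(*(P-v[:2]).T)-.051
r=least_squares(f,[*c0],loss='soft_l1',f_scale=.0004); print("dial51",r.x,np.median(abs(f(r.x))),len(P)); print("rel in tool",M[:2,:2].T@(r.x-kn), "TCP-based",M[:2,:2].T@(np.array([.5933,.3764])-tc[:2]))
E
```

```text
5.95 [0.59383672 0.3769186  0.16230088] [-0.04661568 -0.36576629 -1.19796565]
6.0 [0.59380135 0.37689624 0.16223091] [ 0.36730755  0.12678224 -1.5238263 ]
6.05 [0.59377743 0.37689061 0.16218155] [ 0.29763047 -0.70663681 -2.12759413]
[   6   11   79   69 3928]
[0.59417676 0.37578342 0.01638533] 0.0001603085327153382 rel tcp in tool [-0.00060474  0.00100976]
dial51 [0.59378102 0.37541228] 0.00014767575532314767 88
rel in tool [-5.37799116e-04 -7.16385852e-05] TCP-based [-6.81992377e-04 -5.93130431e-05]
```

Emit:
step_arm(
  plan=[
    [[-0.0006,0,0.004],[0,0,0]],
    [[-0.0006,0,0.008],[0,0,0]],
    [[-0.0006,0,0.011],[0,0,0]],
    [[-0.0006,0,0.014],[0,0,0]],
    [[-0.0006,0,0.017],[0,0,0]],
  ],
)

```text
time_s: 6.6
eef_pos: [0.5933, 0.3764, 0.1448]
eef_rot: [-0.0, 0.903, 0.429, -0.0]
wrist_force: [-0.0, -0.5, -2.2]
opening: 0.569
```

Emit:
step_arm(
  plan=[
    [[0,0,0],[0,0,0]],
    [[0,0,0],[0,0,0]],
    [[0,0,0],[0,0,0]],
  ],
)

```text
time_s: 6.9
eef_pos: [0.5936, 0.3765, 0.1454]
eef_rot: [0.0, 0.904, 0.429, 0.0]
wrist_force: [0.3, 0.6, -1.8]
opening: 0.568
```

Emit:
step_arm(
  plan=[
    [[0,0,0.0015],[0,0,0]],
    [[0,0,0.003],[0,0,0]],
    [[0,0,0.0045],[0,0,0]],
    [[0,0,0.006],[0,0,0]],
    [[0,0,0.006],[0,0,0]],
  ],
)

```text
time_s: 7.4
eef_pos: [0.5932, 0.3764, 0.1388]
eef_rot: [-0.0, 0.903, 0.429, -0.0]
wrist_force: [0.4, -0.3, -1.5]
opening: 0.565
```

Emit:
step_arm(
  plan=[
    [[0,0,0.0005],[0,0,0]],
    [[0,0,0.001],[0,0,0]],
    [[0,0,0.001],[0,0,0]],
  ],
)

```text
time_s: 7.7
eef_pos: [0.5935, 0.3765, 0.1386]
eef_rot: [0.0, 0.904, 0.429, 0.0]
wrist_force: [-0.6, -1.6, -1.2]
opening: 0.562
```

Emit:
step_arm(
  plan=[
    [[0,0,0.0005],[0,0,0]],
    [[0,0,0.001],[0,0,0]],
    [[0,0,0.001],[0,0,0]],
  ],
)

```text
time_s: 8.0
eef_pos: [0.5937, 0.3765, 0.1383]
eef_rot: [0.0, 0.903, 0.429, 0.0]
wrist_force: [-2.1, -1.4, 4.8]
opening: 0.57
```

Emit:
step_arm(
  plan=[
    [[0,0,0.0005],[0,0,0]],
    [[0,0,0.001],[0,0,0]],
    [[0,0,0.001],[0,0,0]],
  ],
)

```text
time_s: 8.3
eef_pos: [0.594, 0.3766, 0.1381]
eef_rot: [0.0, 0.903, 0.429, 0.001]
wrist_force: [-2.6, -1.2, 8.0]
opening: 0.569
```

Emit:
step_arm(
  plan=[
    [[0,0,0],[0,0,1.5]],
    [[0,0,0],[0,0,3]],
    [[0,0,0],[0,0,4.5]],
    [[0,0,0],[0,0,6]],
    [[0,0,0],[0,0,6]],
  ],
)

```text
time_s: 8.8
eef_pos: [0.5938, 0.3772, 0.138]
eef_rot: [-0.0, 0.925, 0.38, 0.001]
wrist_force: [-3.2, -0.4, 7.2]
opening: 0.568
```

```bash
python3 - <<'E'
from h import *
o=telemetry.get_obs(); print(o["eef_pos"],o["wrist_force"],o["torque"],np.degrees(np.arctan2(*Rt(o).as_matrix()[[1,0],0])))
E
```

```text
[0.5938359  0.37720596 0.13797009] [-3.24889391 -0.42583814  7.15649164] [0.0128446  0.45259091 0.01200679] 44.7286447962821
```

Emit:
step_arm(
  plan=[
    [[0,0,0],[0,0,1.5]],
    [[0,0,0],[0,0,3]],
    [[0,0,0],[0,0,4.5]],
    [[0,0,0],[0,0,4.5]],
  ],
)

```text
time_s: 9.2
eef_pos: [0.5938, 0.3774, 0.1379]
eef_rot: [-0.001, 0.939, 0.344, 0.001]
wrist_force: [-3.2, 0.6, 6.1]
opening: 0.566
```

Emit:
step_arm(
  plan=[
    [[0,0,0],[0,0,1.5]],
    [[0,0,0],[0,0,3]],
    [[0,0,0],[0,0,3]],
  ],
)

```text
time_s: 9.5
eef_pos: [0.5939, 0.3775, 0.1379]
eef_rot: [-0.001, 0.948, 0.319, 0.001]
wrist_force: [-2.7, 0.4, 6.1]
opening: 0.567
```

Emit:
step_arm(
  plan=[
    [[0,0,0],[0,0,1.5]],
    [[0,0,0],[0,0,3]],
    [[0,0,0],[0,0,3]],
  ],
)

```text
time_s: 9.8
eef_pos: [0.5938, 0.3768, 0.1367]
eef_rot: [-0.0, 0.956, 0.295, 0.001]
wrist_force: [1.4, -0.5, -1.3]
opening: 0.562
```

```bash
python3 - <<'E'
from h import *
o=telemetry.get_obs(); print(o["time_s"],o["eef_pos"],o["wrist_force"],o["torque"],np.degrees(np.arctan2(*Rt(o).as_matrix()[[1,0],0]))); save("wrist","w7")
E
```

```text
9.8 [0.59382745 0.37678288 0.13674237] [ 1.43464279 -0.51969296 -1.30113035] [-0.10455085 -0.12086707 -0.04004678] 34.25583945796766
```

View pics/w7.png

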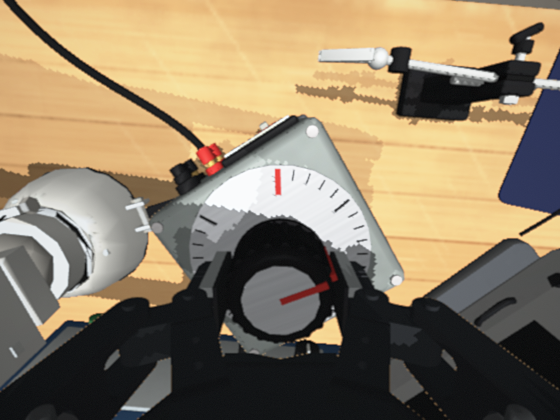

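Emit:
step_arm(
  plan=[
    [[0,0,0.001],[0,0,1]],
    [[0,0,0.002],[0,0,2]],
    [[0,0,0.003],[0,0,2]],
    [[0,0,0.004],[0,0,2]],
    [[0,0,0.004],[0,0,2]],
  ],
)

```text
time_s: 10.35
eef_pos: [0.5932, 0.3764, 0.1318]
eef_rot: [0.0, 0.961, 0.278, -0.0]
wrist_force: [0.0, -0.5, -1.9]
opening: 0.567
```

Emit:
step_arm(
  plan=[
    [[0,0,0.0005],[0,0,0]],
    [[0,0,0.001],[0,0,0]],
    [[0,0,0.001],[0,0,0]],
    [[0,0,0.001],[0,0,0]],
  ],
)

```text
time_s: 10.75
eef_pos: [0.5935, 0.3765, 0.1315]
eef_rot: [-0.0, 0.961, 0.278, 0.0]
wrist_force: [-0.7, 0.3, 1.2]
opening: 0.563
```

Emit:
step_arm(
  plan=[
    [[0,0,0.0003],[0,0,0]],
    [[0,0,0.0006],[0,0,0]],
    [[0,0,0.0006],[0,0,0]],
  ],
)

```text
time_s: 11.05
eef_pos: [0.5936, 0.3765, 0.1314]
eef_rot: [-0.0, 0.961, 0.278, 0.0]
wrist_force: [-2.9, -1.0, 5.0]
opening: 0.564
```

```bash
python3 - <<'E'
from h import *
o=telemetry.get_obs(); print(o["time_s"],o["eef_pos"],o["wrist_force"],o["torque"],np.degrees(np.arctan2(*Rt(o).as_matrix()[[1,0],0])),o["q"])
E
```

```text
11.05 [0.5935891  0.37653881 0.13144914] [-2.88343057 -0.99398734  5.01816525] [-0.21253849  0.44960599  0.00473405] 32.25980783528785 [ 3.96941484e-01  5.56361893e-01  1.33477760e+00 -6.49241922e-05
  1.24984337e+00 -1.66077868e-01]
```

Emit:
step_arm(
  plan=[
    [[0,0,-0.0008],[0,0,-2]],
    [[0,0,-0.0008],[0,0,-5]],
    [[0,0,-0.0008],[0,0,-8]],
    [[0,0,-0.0008],[0,0,-11]],
    [[0,0,-0.0008],[0,0,-14]],
  ],
)

```text
time_s: 11.55
eef_pos: [0.5941, 0.3761, 0.1316]
eef_rot: [0.0, 0.919, 0.394, 0.001]
wrist_force: [1.2, -1.3, 1.2]
opening: 0.567
```

Emit:
step_arm(
  plan=[
    [[0,0,0],[0,0,-4]],
    [[0,0,0],[0,0,-8]],
    [[0,0,0],[0,0,-12]],
    [[0,0,0],[0,0,-16]],
    [[0,0,0],[0,0,-16]],
  ],
)

```text
time_s: 12.05
eef_pos: [0.594, 0.376, 0.1316]
eef_rot: [0.0, 0.856, 0.517, 0.0]
wrist_force: [1.0, -1.9, 0.7]
opening: 0.568
```

```bash
python3 - <<'E'
from h import *
o=telemetry.get_obs(); print(o["time_s"],o["eef_pos"],o["wrist_force"],o["torque"],np.degrees(np.arctan2(*Rt(o).as_matrix()[[1,0],0]))); save("wrist","w8")
E
```

```text
12.05 [0.59403681 0.37604554 0.13156784] [ 1.0390261  -1.87029621  0.70567142] [-0.24373401 -0.18112999 -0.03490946] 62.269092052249086
```

View pics/w8.png

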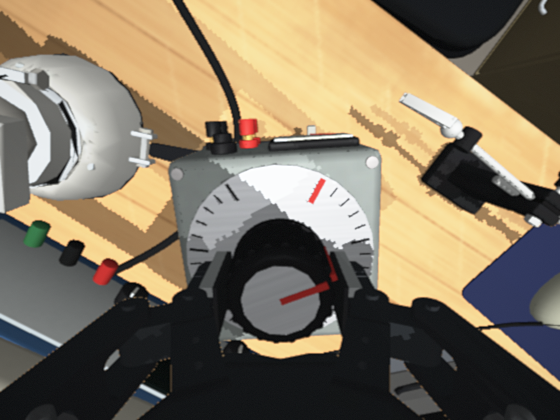

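Emit:
step_arm(
  plan=[
    [[0,0,0],[0,0,-4]],
    [[0,0,0],[0,0,-8]],
    [[0,0,0],[0,0,-12]],
    [[0,0,0],[0,0,-16]],
    [[0,0,0],[0,0,-20]],
  ],
)

```text
time_s: 12.6
eef_pos: [0.5939, 0.3761, 0.1316]
eef_rot: [0.0, 0.753, 0.658, 0.0]
wrist_force: [0.7, -2.1, 1.2]
opening: 0.568
```

Emit:
step_arm(
  plan=[
    [[0,0,0],[0,0,-4]],
    [[0,0,0],[0,0,-8]],
    [[0,0,0],[0,0,-11]],
    [[0,0,0],[0,0,-13]],
    [[0,0,0],[0,0,-13]],
  ],
)

```text
time_s: 13.1
eef_pos: [0.5938, 0.3761, 0.1315]
eef_rot: [0.0, 0.675, 0.738, 0.0]
wrist_force: [1.2, -3.1, 1.6]
opening: 0.565
```

```bash
cat > ang.py <<'E'
from h import *
import sys
name=sys.argv[1]
o=telemetry.get_obs(); W=cal("wrist"); tc=o["eef_pos"]; yaw=np.degrees(np.arctan2(*Rt(o).as_matrix()[[1,0],0]))
print(o["time_s"],tc,o["wrist_force"],o["torque"],yaw); save("wrist",name)
im=cv2.imread(f'pics/{name}.png'); s=im.astype(int)
red=((s[:,:,2]>s[:,:,1]+50)&(s[:,:,2]>s[:,:,0]+50)).astype(np.uint8)
def line(mask_px,z,c,rmin,rmax):
    Q=np.array([unproj(W,p,z)[:2] for p in mask_px]); r=np.hypot(*(Q-c).T); Q=Q[(r>rmin)&(r<rmax)]
    if len(Q)<8: return None
    u,_,v=np.linalg.svd(Q-Q.mean(0)); d=v[0]*np.sign(v[0]@(Q.mean(0)-c)); m=Q.mean(0)-c
    return len(Q),"line",np.degrees(np.arctan2(d[1],d[0])).round(1),"mean",np.degrees(np.arctan2(m[1],m[0])).round(1)
k,lab,st,ce=cv2.connectedComponentsWithStats(red)
c=np.array([.5933,.3764])
for i in range(1,k):
    if st[i,4]>15:
        ys,xs=np.nonzero(lab==i); px=np.c_[xs,ys]
        print(st[i], "top:",line(px,.154,tc[:2],0,.0215),"dial:",line(px,.114,c,.025,.055))
cv2.imwrite(f'pics/{name}z.png',cv2.resize(im[120:340,180:380],None,fx=2.7,fy=2.7,interpolation=2))
E
python3 ang.py w9
```

```text
13.1 [0.59382904 0.37606616 0.13154455] [ 1.15635762 -3.13854959  1.60908797] [-0.47846821 -0.15964617 -0.05811682] 95.16565774835324
[193  97  18  33 114] top: None dial: None
[300 115  20  21 281] top: None dial: None
[297 136  14  12 109] top: None dial: None
[ 64 155  34  25 546] top: None dial: None
[360 167  25  15  34] top: None dial: None
[336 213  25  17 152] top: None dial: (152, 'line', np.float64(125.7), 'mean', np.float64(125.7))
[326 252  12  29  94] top: None dial: (92, 'line', np.float64(20.9), 'mean', np.float64(78.9))
[280 282  49  23 327] top: (327, 'line', np.float64(117.7), 'mean', np.float64(111.8)) dial: (289, 'line', np.float64(118.4), 'mean', np.float64(38.4))
[492 308  15  14  17] top: None dial: None
```

View pics/w9z.png

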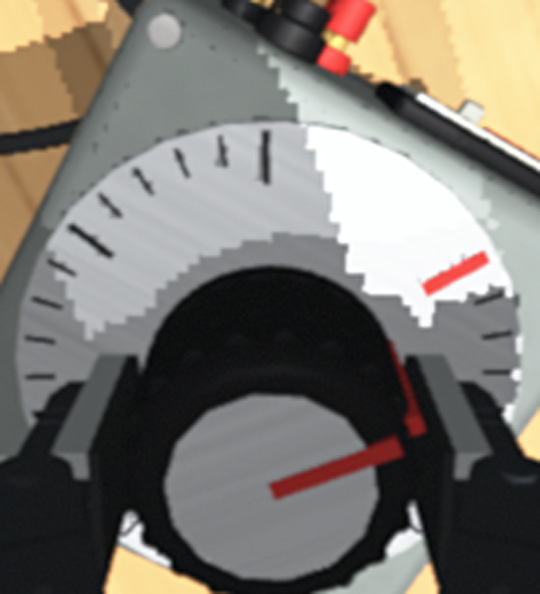

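Emit:
step_arm(
  plan=[
    [[0,0,0],[0,0,-3]],
    [[0,0,0],[0,0,-6]],
    [[0,0,0],[0,0,-8]],
    [[0,0,0],[0,0,-8]],
    [[0,0,0],[0,0,-8]],
  ],
)

```text
time_s: 13.65
eef_pos: [0.5937, 0.3761, 0.1315]
eef_rot: [0.0, 0.622, 0.783, -0.0]
wrist_force: [1.0, -4.8, 1.5]
opening: 0.564
```

```bash
python3 ang.py w10
```

```text
13.65 [0.59373637 0.37606577 0.13153862] [ 1.0070896  -4.79201701  1.45130517] [-0.712942   -0.24669219  0.00760748] 103.129869947128
[206  86  16  34 114] top: None dial: None
[314 120  21  22 265] top: None dial: None
[ 68 128  35  24 579] top: None dial: None
[311 142  12  11  85] top: None dial: None
[340 224  26  13 135] top: None dial: (135, 'line', np.float64(125.2), 'mean', np.float64(125.6))
[326 252  12  29  95] top: None dial: (93, 'line', np.float64(28.9), 'mean', np.float64(87.1))
[280 282  49  23 329] top: (329, 'line', np.float64(125.6), 'mean', np.float64(119.3)) dial: (289, 'line', np.float64(126.4), 'mean', np.float64(46.8))
```

View pics/w10z.png

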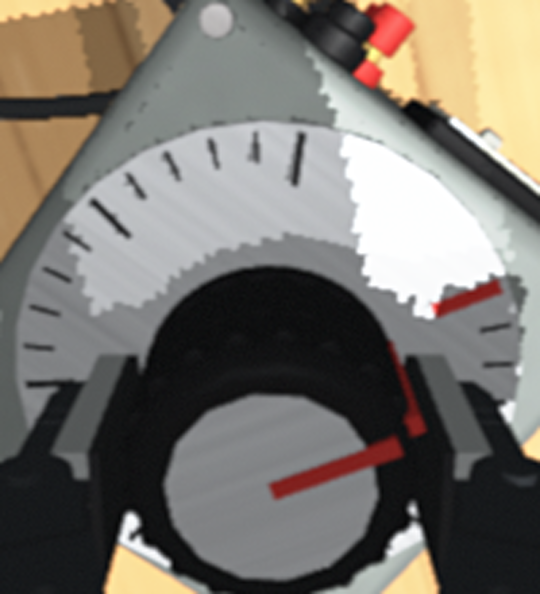

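Emit:
step_arm(
  plan=[
    [[0,0,0],[0,0,0]],
    [[0,0,0],[0,0,0]],
    [[0,0,0],[0,0,0]],
    [[0,0,0],[0,0,0]],
    [[0,0,0],[0,0,0]],
  ],
  fingers=85,
)

```text
time_s: 14.2
eef_pos: [0.5932, 0.3767, 0.1313]
eef_rot: [-0.0, 0.621, 0.784, 0.0]
wrist_force: [-0.2, 0.1, -0.7]
opening: 0.851
```

```bash
python3 ang.py w11
```

```text
14.2 [0.59321582 0.37670701 0.13131793] [-0.17296137  0.10372511 -0.67392552] [-0.00279819  0.04210461  0.06699803] 103.26409604592602
[206  87  15  33 115] top: None dial: None
[314 121  19  22 267] top: None dial: None
[ 66 128  35  24 573] top: None dial: None
[310 142  12  12  88] top: None dial: None
[339 225  25  13 131] top: None dial: (131, 'line', np.float64(125.5), 'mean', np.float64(125.6))
[329 273   6  11  42] top: None dial: (42, 'line', np.float64(26.1), 'mean', np.float64(80.1))
[278 284  50  22 323] top: (323, 'line', np.float64(124.4), 'mean', np.float64(116.5)) dial: (303, 'line', np.float64(124.9), 'mean', np.float64(45.6))
```

View pics/w11z.png

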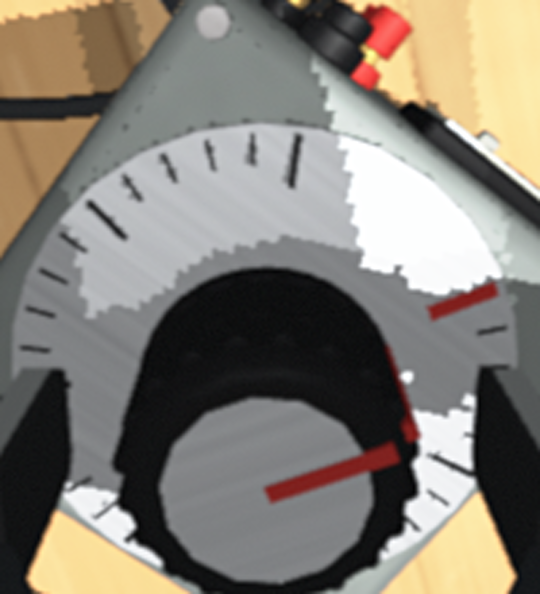

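Emit:
step_arm(
  plan=[
    [[0,0,-0.01],[0,0,0]],
    [[0,0,-0.04],[0,0,0]],
    [[0,0,-0.07],[0,0,0]],
    [[0,0,-0.1],[0,0,0]],
    [[0,0,-0.12],[0,0,0]],
  ],
)

```text
time_s: 14.75
eef_pos: [0.5943, 0.3769, 0.2555]
eef_rot: [0.001, 0.621, 0.784, 0.002]
wrist_force: [0.2, 1.0, 0.4]
opening: 0.851
```

Emit:
step_arm(
  plan=[
    [[0,0.015,0],[0,0,0]],
    [[0,0.03,0],[0,0,0]],
    [[0,0.03,0],[0,0,0]],
    [[0,0.03,0],[0,0,0]],
    [[0,0.03,0],[0,0,0]],
  ],
)

```text
time_s: 15.25
eef_pos: [0.622, 0.3833, 0.2514]
eef_rot: [-0.0, 0.621, 0.784, -0.0]
wrist_force: [0.1, -0.3, -0.5]
opening: 0.848
```

```bash
python3 - <<'E'
from h import *
o=telemetry.get_obs(); W=cal("wrist"); S=cal("side"); print(o["time_s"],o["eef_pos"],o["wrist_force"])
save("wrist","w12"); save("side","s12")
im=cv2.imread('pics/w12.png'); l,t,r,b=190,130,370,330
pc=lambda a,r,z: proj(W,[.5933+r*np.cos(np.radians(a)),.3764+r*np.sin(np.radians(a)),z])
print(pc(0,0,.154))
a=cv2.resize(im[t:b,l:r],None,fx=3,fy=3,interpolation=2)
for q in [pc(x,.025,.154) for x in range(0,360,15)]: cv2.circle(a,tuple(int(v) for v in ((q-[l,t]+.5)*3)),2,(0,255,0),-1)
for q in [pc(x,.025,.161) for x in range(0,360,15)]: cv2.circle(a,tuple(int(v) for v in ((q-[l,t]+.5)*3)),2,(0,255,255),-1)
cv2.imwrite('pics/w12z.png',a)
a=cv2.imread('pics/s12.png')[200:340,215:335]; cv2.imwrite('pics/s12z.png',cv2.resize(a,None,fx=4,fy=4,interpolation=2))
s=im.astype(int); red=((s[:,:,2]>s[:,:,1]+50)&(s[:,:,2]>s[:,:,0]+50)).astype(np.uint8)
k,lab,st,ce=cv2.connectedComponentsWithStats(red); c=np.array([.5933,.3764])
for i in range(1,k):
    if st[i,4]>15:
        ys,xs=np.nonzero(lab==i)
        for nm,z,lo,hi in(("top",.154,0,.0215),("dial",.114,.027,.055)):
            Q=np.array([unproj(W,p,z)[:2] for p in zip(xs,ys)]); rr=np.hypot(*(Q-c).T); Q=Q[(rr>lo)&(rr<hi)]
            if len(Q)>10:
                v=np.linalg.svd(Q-Q.mean(0))[2][0]; m=Q.mean(0)-c; v=v*np.sign(v@m); print(nm,st[i],np.degrees(np.arctan2(v[1],v[0])),np.degrees(np.arctan2(m[1],m[0])))
E
```

```text
15.25 [0.62201184 0.38327581 0.251397  ] [ 0.12655681 -0.25909005 -0.47717487]
[279.60161432 177.86365487]
dial [316 148  15   8  46] 125.35569450776589 126.0220123689482
top [280 165  31  16 133] 123.71710789714756 119.21296813449038
```

View pics/w12z.png

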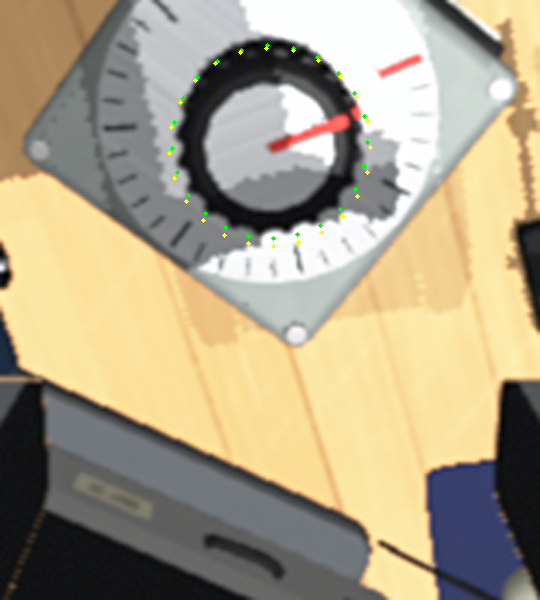

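View pics/s12z.png

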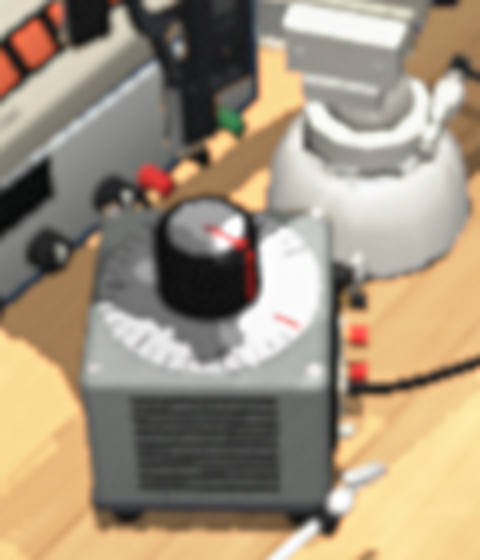

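```bash
python3 - <<'E'
from h import *
S=cal("side");W=cal("wrist")
def m(nm,C,roi,z,c,lo,hi):
    l,t,r,b=roi; s=cv2.imread(nm).astype(float)[t:b,l:r]; w=np.clip(s[:,:,2]-np.maximum(s[:,:,1],s[:,:,0])-20,0,None)
    ys,xs=np.nonzero(w); Q=np.array([unproj(C,(x+l,y+t),z)[:2] for x,y in zip(xs,ys)]); ww=w[ys,xs]
    rr=np.hypot(*(Q-c).T); k=(rr>lo)&(rr<hi); Q=Q[k];ww=ww[k]; mu=(Q*ww[:,None]).sum(0)/ww.sum()
    cov=((Q-mu)*ww[:,None]).T@(Q-mu); v=np.linalg.eigh(cov)[1][:,1]; d=mu-c; v*=np.sign(v@d)
    print(nm,z,len(Q),"line",np.degrees(np.arctan2(v[1],v[0])),"ray",np.degrees(np.arctan2(d[1],d[0])), mu)
c=np.array([.5933,.3764])
m('pics/w12.png',W,(270,155,318,190),.154,c,0,.022)
m('pics/w12.png',W,(310,140,336,162),.114,c,.025,.055)
cs=c+[-.001,.0005]
m('pics/s12.png',S,(262,250,282,264),.154,cs,0,.022)
m('pics/s12.png',S,(275,270,300,290),.114,cs,.028,.055)
E
```

```text
pics/w12.png 0.154 142 line 123.78384731157406 ray 119.14104961195284 [0.5875444  0.38672337]
pics/w12.png 0.114 53 line 125.84073131428855 ray 125.88236212815329 [0.56905858 0.40990993]
pics/s12.png 0.154 44 line 72.93427011732607 ray 129.75388673839535 [0.58368733 0.38725418]
pics/s12.png 0.114 15 line 124.21395264167565 ray 125.61450689444139 [0.56773271 0.41119688]
```

```bash
python3 - <<'E'
from h import *
print(ticket.hand_in(), telemetry.get_obs()["time_s"])
E
```

```text
the job is handed in; nothing more can be done
the job is handed in; nothing more can be done
```

The knob is back on the transformer shaft, fully home, and turned to zero. I handed the job in with the gripper clear and touching nothing, a little after 15 s of the 54 s.

- **Fitting:** I set the knob over the shaft with a light press of about 6–10 N on the key. I turned it clockwise about 16° until it dropped, and it came to rest about 7 mm lower.
- **Setting zero:** I turned it about 71° anticlockwise, stopping at the zero mark short of the hard stop, then let go and drew straight up.
- **Pointer check:** Just before I let go, the pointer read 125.6° against the zero mark at 125.7°. It turned back slightly when released, and the last wrist pictures put it at about 124°, 1–2° short of zero. That is within what I judged to be the mark's width, so I left it.
- **Failed check:** The side camera could not confirm the pointer angle. Its red line covered too few pixels, and the reading of 73° was plainly wrong. Its view does show the knob seated upright on the dial.
- **Forces and bystanders:** The sideways force on the shaft stayed below 5 N and the wrist force at or below about 8 N. The path kept clear of the vise, spool and tape. I did not measure the spool and tape again at the end.

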